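Clip the lockout snap hook onto the isolator's eye

TASK

Lock out the machine: slide the isolator's red cover all the way off the tall steel U-eye, then take the red-gripped snap hook out of its blue stand and press its sprung gate onto the eye's top bar, working it gently by feel, until the bar is inside the hook and the gate has snapped shut behind it. Let the hook hang from the eye on its own with the cover left off, and do not force hook or eye (keep well under 20 N between them) or disturb the other things on the bench.

Things in the scene. Friction and masses are not known exactly. Their poses are not given: they have to be found in the camera images.
- isolator: isolator fixed to the bench; place and yaw vary. Origin on the bench under the middle of the eye's slot, z up (mm from here). Yellow base plate x -70..140, y -110..50, 20 high. Grey switch box x 65..125, y -125..55, top 121. Steel U-eye of 6 mm rod astride the x axis: legs at y -24 and 24, level top bar along y; free between the legs down to z 32
- eye_slot (a point): nominal middle of the U-eye's top bar: isolator x 0, y 0, z 160 (bar centre line), isolator axes. NOT EXACT: the eye's foot is clamped in a slot along isolator x, so the real bar stands anywhere from -15 to +15 mm in x from here (y, z exact); not measured, to be seen or felt. Under 80 N it does not shift
- shutter (a joint): slide of the red cover, m: 0 = over the bar, 0.075 = end stop, fully off; moves along isolator -y against 3 N friction and stays where left. Its roof is 6 mm thick, top at z 174, x -25..88, 44 wide in y (about y 0 at joint 0), carried at x 82..110 by the switch box
- tab (a point): top centre of the red cover's grip tab, an upright plate 44 mm along isolator x, 8 mm thick along y, 30 mm tall above the roof (z 174..204). Moves with the cover; isolator axes. At joint 0: isolator x 0, y -12
- stand: blue stand, fixed; place and yaw vary: base 110 x 70 x 10 mm and two walls x -30..50, up to z 42, 9.6 mm apart in y, between which the hook stands upright. Origin under its centre
- hook: snap hook, 0.15 to 0.24 kg: flat loop of 8 mm steel rod in its x-z plane. Origin at its lowest edge, z up as it stands, x towards the nose (mm): spine underside z 36; back arm inner side x -30; nose arm inner side x 35. From the back arm a brass swivel and yellow tag reach to x -82 (z 6..40). It stands with its x along the stand's x
- lip (a point): rounded end of the hook's lower lip, which curls back from the nose arm: hook x 21, z 4; the lip is 8 mm thick, top z 8. The bar (centre) must enter behind it, at hook x below 18. Hook axes
- grip (a point): top centre of the hook's red grip block: hook x 8, y 0, z 72. Block x -14..30, y -7..7 (14 mm wide), z 38..72, on top of the spine. Hook axes
- gate (a joint): hook's brass gate (6 mm rod, hinge at hook x -34, z 11, tip at x 24 above the lip), rad: 0 shut, opens only inward, to 0.8. Spring 0.06 N m + 0.2 N m/rad (2 to 11 N at the bar). A straight press hardly ever passes: push the bar in to hook z 15..20 at x below 16, then slide the bar over the lip to the nose; near x 29 the gate frees and snaps shut; bar stops at x 32
- disc_red: bystander: red flap disc, 115 mm across, 14 mm thick, lying flat; origin under its centre
- disc_brown: bystander: brown grinding disc, 115 mm across, 14 mm thick, lying flat; origin under its centre
- bracket: bystander: folded sheet aluminium bracket 120 x 90 x 73 mm; origin under its centre
- spanner: bystander: steel wrench, 170 mm long, lying flat
- brush: bystander: hand brush lying flat
- tray: bystander: empty blue parts tray 130 x 100 x 35 mm, heavy; origin under its centre

How it is judged:
On the way, in this order (a step that is already met when the one before it is completed fails the run):
1. the red cover is slid fully off the eye (value of joint shutter above 0.065 m), for 0.2 s.
2. the gate is pressed open by the eye's bar (value of joint gate above 0.15 rad and contact force between hook and isolator above 0.5 N), for 0.05 s.
At the end, for the whole second after the job is handed in: The eye's bar is inside the hook's closed loop with the gate shut (under 0.08 rad), the hook hangs nearly still (under 0.15 m/s) on the eye, and the cover is at least 65 mm off (x of bail_c0 in the frame of hook between -0.03 and 0.038 m and y of bail_c0 in the frame of hook between -0.022 and 0.022 m and z of bail_c0 in the frame of hook between 0.0145 and 0.038 m and value of joint gate below 0.08 rad and value of joint shutter above 0.065 m and contact force between hook and isolator above 0.4 N and linear speed of hook below 0.15 m/s); the robot touches nothing.
It fails at once if while the gripper holds it, the hook presses on the isolator (eye included) with more than 20 N (contact force between hook and isolator above 20 N and contact force between the fingers and hook above 1 N).
It fails at once if a bystander (disc, bracket, wrench, brush or tray) is moved by more than 30 mm (distance of any of disc_red, disc_brown, bracket, spanner, brush, tray from where it was at the start of the episode above 0.03 m).
It also fails if it takes over 58 s, if anything falls off the work surface, if the arm or the gripper's body presses on something with over 40 N, if the wrist force passes 120 N, or if a joint passes its speed limit or range.

ROBOT

A 7-joint arm with a two-finger parallel gripper is mounted at the origin on the work surface. World frame = base frame: x ahead of the robot, y to its left, z up, the work surface at z = 0. Lengths are in m, angles in rad, forces in N, time in s.
With the tool pointing down it reaches from about 0.35 to 0.9 m from the base axis. Payload 8.1 kg.
Tool frame: the origin (TCP) lies midway between the tips of the shut fingers; the grasp point (between the pads) lies 19 mm behind it; z points along the fingers, y is the line along which they close (so a half turn about z gives the same grasp; the last joint's range is limited). The gripper opens to 92 mm and grips with 3 to 60 N. Pads are 19 mm wide; open, the fingers measure 130 mm over their backs; the gripper's body (75 mm by 190 mm) begins 47 mm behind the grasp point.
Start: joints at [-1.227, 0.434, 0.025, 1.573, -0.012, 1.134, -0.075], TCP at [0.27, 0.564, 0.227] pointing down, gripper open.
Joint ranges: [-2.62, 2.62], [-0.44, 2.09], [-1.27, 1.32], [0.08, 2.57], [-1.32, 4.46], [0.12, 2], [-2.74, 2.74]. Speed limits (rad/s): [2.22, 2.22, 3.01, 3.01, 3.14, 3.14, 3.14].

INTERFACE

Orientations are given as a rotation vector (axis times angle).
In Python, from cell import arm gives the robot as it stands.
- The arm moves only by the tool carry_out, never from a script. Its arguments are lists of equal length, an entry for each row: "claw": the finger opening in cm, from 0 to 9.18; "delta_pos": the shift along the tool's x, y, z in cm, a list of three; "angular": the turn, a rotation vector about the tool's x, y, z in rad, a list of three. In form: {"claw": [claw, ...], "delta_pos": [[dx, dy, dz], ...], "angular": [[ax, ay, az], ...]}. A call has 1 to 20 rows; each row shifts and turns the commanded pose from where the row before left it, along the tool's axes as they then stand; what a row does not reach is not made up. A row lasts 1/10 s, in which the tool goes at most 50 mm and 8.59 degrees, less where a joint would pass 70% of its speed; a pose out of reach is approached as far as the arm can. A call with a gripper value outside its range is refused whole. The fingers move at their own pace and stop on an object; "force" is the grip in N (left out, the last holds). Time passes only in rows, so rows that do not move let the fingers close. It gives the time, the measured TCP pose, the force, the opening and the grip force at its end, in the units of the state.
- arm.observe(): the state, without advancing time (a new reading comes with each control period).
- arm.get_image(name): name is "scene" or "top" or "wrist"; returns a dict with "frame" (384x512x3 uint8, red, green, blue), "mtx" (3x3 intrinsics, pixels), "T" (4x4, takes a point from camera to world coordinates). Camera axes: x right, y down, z forward; pixel columns grow to the right and rows downward; lengths in m; the calibration is good to about 2 mm. The wrist camera is an equidistant fisheye: a pixel r from the principal point sees the ray r / f radians off the axis. A picture is of the moment at which its call begins. There is no depth.
- arm.sign_off(): hands the job in; it is judged then, once.
Trained networks look in a picture, given as the dict that the camera call returned (one of the last four; its "shot" number tells which), for a name from the list of things; names that differ only in an ending like _2 or _b are one class to them, and where a whole thing is asked for, a point or a joint stands for the part that bears it (a point fixed in the world has none). Each returns a list of dicts, best first, with "conf" (0 to 1); they miss things now and then, are a little off and sometimes report something else, mostly with a low value. They report only what shows in the picture. A call takes as long as a camera call.
- arm.look_for(label, picture): "centre" ([column, row] as shares, 0 to 1, of the picture: columns of its width, rows of its height, amid what is visible of it).
- arm.trace(label, picture): "region" (384x512 bool, what is visible of it) and "centre" ([column, row] as shares, 0 to 1, of the picture: columns of its width, rows of its height, amid what is visible of it).
- arm.place_of(label, picture): "centre" ([column, row] as shares, 0 to 1, of the picture: columns of its width, rows of its height: a listed point, or the origin of a listed thing).
The state is a dict: "clock": time; "joints": joint angles; "dq": joint speeds; "joint_efforts": joint torques, N m; "position": TCP position; "ee_rot": TCP orientation; "force": force on the tool from outside, world axes, zero at the start; "ft_torque": the same for the moment, N m; "width": opening from 0.0 (shut) to 1.0 (fully open); "gripper_force": force on a finger pad.
Only numpy, scipy, OpenCV 4.12 (cv2) and the standard library are available. Lean on these libraries where they do the work, as an engineer would, in place of code of your own. Each camera call takes 0.05 s, during which the arm holds its last target. There are 200 camera calls.

## Working session

There is one attempt and no reset: what is moved stays moved. The work goes in short steps, Python scripts to look and compute and a tool call to move; the robot and the scene stay as the last step left them, time stands still between calls to the robot, and variables do not carry over. Pictures are saved under pics/ and viewed, at most 10 in all, crops included, and the job is handed in when it is done.

Besides the shell and the picture viewer there is one more tool, called after "Call:" by a JSON object that holds its "fn" and its "kwargs". carry_out: Moves the arm, as the interface text tells. Its arguments: {"type":"object","properties":{"claw":{"type":"array","items":{"type":"number"}},"delta_pos":{"type":"array","items":{"type":"array","items":{"type":"number"}}},"angular":{"type":"array","items":{"type":"array","items":{"type":"number"}}},"force":{"type":"number"}},"required":["claw","delta_pos","angular"]}

```bash
ls; mkdir -p pics; cat > h.py <<'E'
import numpy as np, cv2
from scipy.spatial.transform import Rotation as R
from cell import arm
def ray(im,c):
    u=np.array(c)*[512,384]; K=im["mtx"]; T=im["T"]
    return T[:3,3],T[:3,:3]@np.array([(u[0]-K[0,2])/K[0,0],(u[1]-K[1,2])/K[1,1],1])
def onz(im,c,z):
    o,d=ray(im,c); return o+d*(z-o[2])/d[2]
def tri(rs):
    A=np.zeros((3,3));b=np.zeros(3)
    for o,d in rs:
        d=d/np.linalg.norm(d);P=np.eye(3)-np.outer(d,d);A+=P;b+=P@o
    p=np.linalg.solve(A,b); return p,[np.linalg.norm(np.cross(p-o,d/np.linalg.norm(d))) for o,d in rs]
def proj(im,p):
    T=im["T"];q=T[:3,:3].T@(np.array(p)-T[:3,3]);K=im["mtx"];return K[0,0]*q[0]/q[2]+K[0,2],K[1,1]*q[1]/q[2]+K[1,2]
def save(im,n,crop=None,s=1):
    f=im["frame"][...,::-1]
    if crop: f=f[crop[1]:crop[3],crop[0]:crop[2]]
    cv2.imwrite("pics/"+n,cv2.resize(f,None,fx=s,fy=s,interpolation=cv2.INTER_CUBIC))
E
python3 - <<'E'
from h import *
np.set_printoptions(precision=4,suppress=True)
s=arm.observe();print(s)
A=arm.get_image("scene");B=arm.get_image("top")
save(A,"s0.png",None,1.5);save(B,"t0.png",None,1.5)
print(A["T"],B["T"],A["mtx"][0,0])
for n in ["isolator","eye_slot","tab","stand","hook","lip","grip","disc_red","disc_brown","bracket","spanner","brush","tray"]:
    a=arm.place_of(n,A);b=arm.place_of(n,B)
    print(n,[ (x["conf"],np.array(x["centre"])) for x in a[:2]],[ (x["conf"],np.array(x["centre"])) for x in b[:2]])
    if a and b: print("   ",*tri([ray(A,a[0]["centre"]),ray(B,b[0]["centre"])]))
print(arm.observe()["clock"])
E
```

```text
pics
{'clock': 0.0, 'joints': array([-1.2266,  0.4352,  0.025 ,  1.5741, -0.0116,  1.134 , -0.0751]), 'dq': array([ 0.0004, -0.0006,  0.001 ,  0.0009,  0.0017, -0.0019,  0.0011]), 'joint_efforts': array([  0.0006, -66.7868,   0.9853, -31.4448,  -0.0605,   0.0432,
         0.0002]), 'position': array([0.2699, 0.5632, 0.226 ]), 'ee_rot': array([-0.6961, -3.0633,  0.0023]), 'force': array([-0.5124, -0.0748, -0.6211]), 'ft_torque': array([ 0.0134,  0.013 , -0.0265]), 'gripper_force': 0.0, 'width': 0.9971380529753908}
[[ 0.5087  0.6074 -0.6102  1.2218]
 [ 0.8609 -0.352   0.3673 -0.4031]
 [ 0.0083 -0.7121 -0.702   0.9288]
 [ 0.      0.      0.      1.    ]] [[-0.0023 -0.9962  0.0868  0.4328]
 [-1.      0.0019 -0.0044  0.0341]
 [ 0.0042 -0.0868 -0.9962  1.2935]
 [ 0.      0.      0.      1.    ]] 363.00608303417533
isolator [(0.9, array([0.4984, 0.5956])), (0.3, array([0.3078, 0.619 ]))] [(0.7, array([0.5238, 0.4706]))]
    [ 0.5759 -0.0125  0.0076] [np.float64(0.0017750238651886778), np.float64(0.0017750238651886457)]
eye_slot [(0.96, array([0.5029, 0.5201]))] [(0.57, array([0.5316, 0.4422
[... 1588 characters left out ...]
245]))]
    [ 0.7787 -0.1545  0.0218] [np.float64(0.00016790353044144485), np.float64(0.00016790353044149358)]
spanner [(0.62, array([0.2799, 0.5552]))] [(0.85, array([0.7373, 0.7177])), (0.23, array([0.7053, 0.4122]))]
    [ 0.3093 -0.3126 -0.004 ] [np.float64(0.011864336639598292), np.float64(0.011864336639598232)]
brush [(0.58, array([0.7023, 0.5435]))] [(0.88, array([0.2719, 0.3813]))]
    [ 0.6756  0.3578 -0.0043] [np.float64(0.0028403487271773642), np.float64(0.002840348727177297)]
tray [(0.78, array([0.6115, 0.4802])), (0.15, array([0.3156, 0.6573]))] [(0.95, array([0.3258, 0.5318]))]
    [0.5082 0.2747 0.0138] [np.float64(0.0006966052159504314), np.float64(0.0006966052159503738)]
1.4
```

View pics/s0.png

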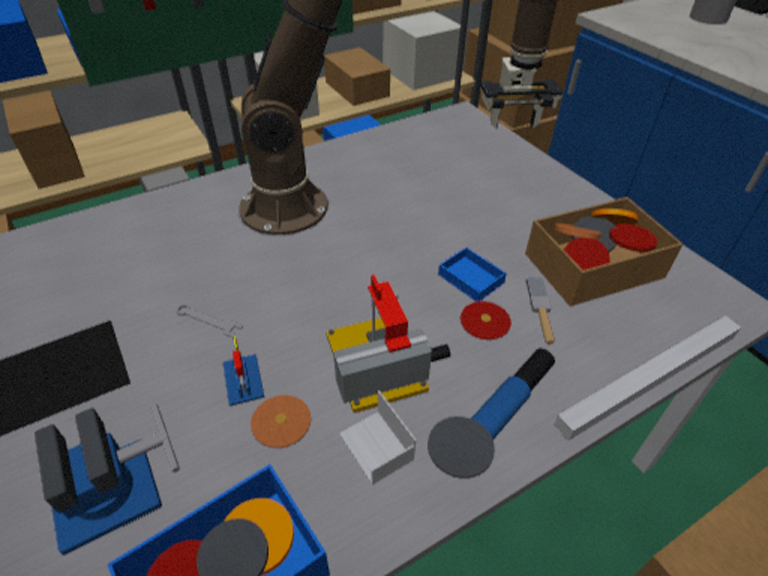

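View pics/t0.png

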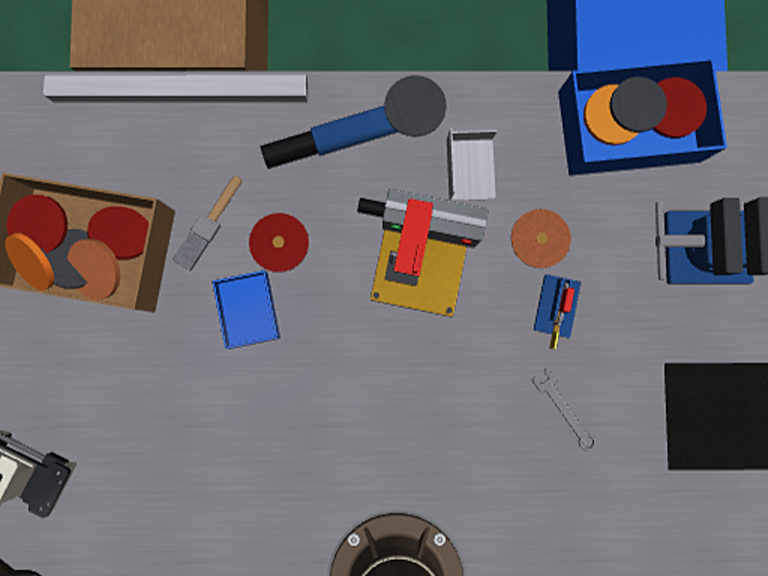

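```bash
python3 - <<'E'
from h import *
np.set_printoptions(precision=4,suppress=True)
B=arm.get_image("top");f=B["frame"];print(B["mtx"])
hsv=cv2.cvtColor(f,cv2.COLOR_RGB2HSV);H,S,V=[hsv[...,i].astype(int) for i in range(3)]
def box(m,z,n,win):
    k=np.zeros_like(m);k[win[1]:win[3],win[0]:win[2]]=1;m=(m&k.astype(bool)).astype(np.uint8)
    nn,l,st,_=cv2.connectedComponentsWithStats(m);i=1+np.argmax(st[1:,4]);c=cv2.findContours((l==i).astype(np.uint8),0,2)[0][0]
    r=cv2.minAreaRect(c);p=cv2.boxPoints(r);P=np.array([onz(B,q/[512,384],z)[:2] for q in p])
    print(n,st[i],p.tolist(),"\n",P,np.linalg.norm(P[0]-P[1]),np.linalg.norm(P[1]-P[2]),np.degrees(np.arctan2(*(P[1]-P[0])[::-1])),np.degrees(np.arctan2(*(P[2]-P[1])[::-1])),P.mean(0))
red=((H<8)|(H>172))&(S>150)&(V>70)
box(red,.174,"cover",(240,120,330,200))
box((H>18)&(H<32)&(S>120),.02,"yellow",(230,120,330,220))
box((H>100)&(H<125)&(S>120),.01,"stand",(345,170,400,240))
box(red,.072,"grip",(345,170,400,240))
save(B,"t1.png",(235,120,395,240),5)
E
```

```text
[[451.2732   0.     253.4071]
 [  0.     451.2732 191.2246]
 [  0.       0.       1.    ]]
cover [263 133  26  51 855] [[262.1539001464844, 180.2307586669922], [271.8077697753906, 131.96153259277344], [288.9231262207031, 135.3845977783203], [279.2692565917969, 183.65382385253906]] 
 [[ 0.5579  0.0072]
 [ 0.6802 -0.0176]
 [ 0.6713 -0.0607]
 [ 0.5492 -0.0355]] 0.12478325321928296 0.043950105406228165 -11.469151102400318 -101.56534937618332 [ 0.6146 -0.0266]
yellow [ 247  153   64   58 1997] [[246.5, 199.5], [255.923095703125, 152.38461303710938], [310.923095703125, 163.38461303710938], [301.5, 210.5]] 
 [[ 0.5203  0.048 ]
 [ 0.6551  0.021 ]
 [ 0.6231 -0.1357]
 [ 0.4889 -0.1073]] 0.1374051698726138 0.15987366577452963 -11.342832296735399 -101.52656107505759 [ 0.5718 -0.0435]
stand [356 183  31  42 717] [[355.2691955566406, 219.65382385253906], [362.6922912597656, 182.53843688964844], [386.9230651855469, 187.3845977783203], [379.4999694824219, 224.49998474121094]] 
 [[ 0.463  -0.261 ]
 [ 0.569  -0.2846]
 [ 0.555  -0.3536]
 [ 0.4491 -0.3295]] 0.10861719039655132 0.07048394965414538 -12.54675547988718 -101.51219267508566 [ 0.509  -0.3072]
grip [375 192   8  16  80] [[374.84619140625, 206.76922607421875], [377.923095703125, 191.38461303710938], [382.73077392578125, 192.34616088867188], [379.65386962890625, 207.73077392578125]] 
 [[ 0.4963 -0.3006]
 [ 0.5382 -0.3101]
 [ 0.5355 -0.3231]
 [ 0.4937 -0.3136]] 0.04291807590790269 0.013289742737369548 -12.727390848704369 -101.50286684573437 [ 0.5159 -0.3119]
```

View pics/t1.png

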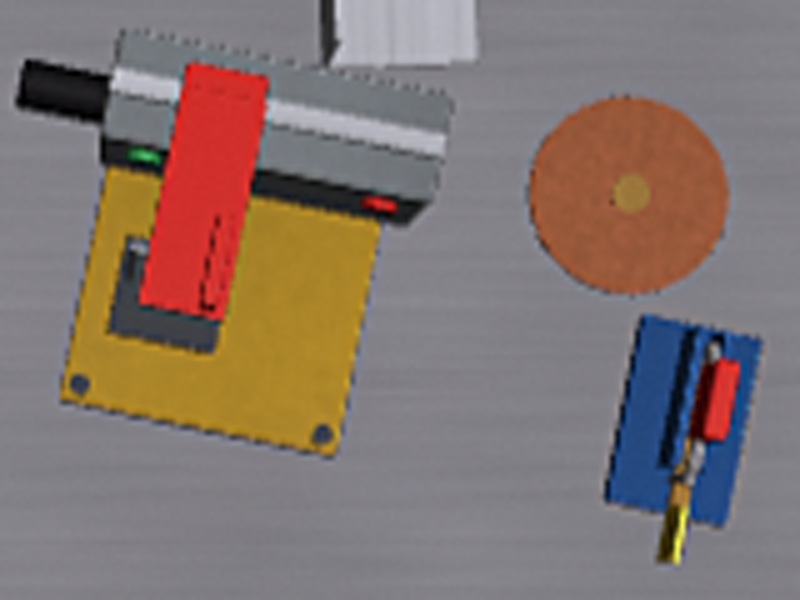

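Call:
{"fn": "carry_out", "kwargs": {"claw": [6, 6, 6, 6, 6, 6, 6, 6, 6, 6, 6, 6, 6, 6, 6, 6, 6], "delta_pos": [[-3.8, -2.87, -0.3], [-3.8, -2.87, -0.3], [-3.8, -2.87, -0.3], [-3.8, -2.87, -0.3], [-3.8, -2.87, -0.3], [-3.8, -2.87, -0.3], [-3.8, -2.87, -0.3], [-3.8, -2.87, -0.3], [-3.8, -2.87, -0.3], [-3.8, -2.87, -0.3], [-3.8, -2.87, -0.3], [-3.8, -2.87, -0.3], [-3.8, -2.87, -0.3], [-3.8, -2.87, -0.3], [0, 0, 0], [0, 0, 0], [0, 0, 0]], "angular": [[0, 0, 0], [0, 0, 0], [0, 0, 0], [0, 0, 0], [0, 0, 0], [0, 0, 0], [0, 0, 0], [0, 0, 0], [0, 0, 0], [0, 0, 0], [0, 0, 0], [0, 0, 0], [0, 0, 0], [0, 0, 0], [0, 0, -0.124], [0, 0, -0.124], [0, 0, 0]], "force": 20}}

```text
clock: 3.15
position: [0.5762, -0.0291, 0.2687]
ee_rot: [-0.31, -3.126, -0.0]
force: [0.2, 0.1, 0.0]
width: 0.654
gripper_force: 0.0
```

```bash
cat >> h.py <<'E'
def wray(im,c):
    u=np.array(c)*[512,384]; K=im["mtx"];T=im["T"]
    v=np.array([(u[0]-K[0,2])/K[0,0],(u[1]-K[1,2])/K[1,1]]);r=np.linalg.norm(v)
    d=np.array([*(v/max(r,1e-9)*np.sin(r)),np.cos(r)]);return T[:3,3],T[:3,:3]@d
def wproj(im,p):
    T=im["T"];q=T[:3,:3].T@(np.array(p)-T[:3,3]);K=im["mtx"];n=np.hypot(q[0],q[1]);t=np.arctan2(n,q[2])
    return np.array([K[0,0]*q[0]/n*t+K[0,2],K[1,1]*q[1]/n*t+K[1,2]])
yaw=np.radians(-11.4);O=np.array([.5785,-.0165,0])
Rz=np.array([[np.cos(yaw),-np.sin(yaw),0],[np.sin(yaw),np.cos(yaw),0],[0,0,1]])
iso=lambda p:Rz.T@(np.array(p)-O)
wld=lambda q:Rz@np.array(q)+O
E
python3 - <<'E'
from h import *
np.set_printoptions(precision=4,suppress=True)
W=arm.get_image("wrist");print(W["T"],W["mtx"][0])
for n in ["tab","eye_slot","isolator","shutter"]:
    for x in arm.place_of(n,W)[:2]: 
        o,d=wray(W,x["centre"]); z={"tab":.204,"eye_slot":.16}.get(n,0)
        p=o+d*(z-o[2])/d[2];print(n,x["conf"],x["centre"],p,iso(p))
f=W["frame"].copy()
for q in [(-.022,-.008,.204),(.022,-.008,.204),(-.022,-.016,.204),(.022,-.016,.204),(-.025,.022,.174),(-.025,-.022,.174)]:
    cv2.circle(f,tuple(int(v) for v in wproj(W,wld(q))),2,(0,255,255),-1)
cv2.imwrite("pics/w1.png",cv2.resize(f[...,::-1],None,fx=1.5,fy=1.5))
E
```

```text
[[ 0.1964  0.9426  0.2699  0.5038]
 [ 0.9805 -0.1886 -0.0546 -0.0151]
 [-0.0005  0.2754 -0.9613  0.427 ]
 [ 0.      0.      0.      1.    ]] [297.3186   0.     256.988 ]
tab 0.81 [0.4965, 0.5125] [ 0.5724 -0.0312  0.204 ] [-0.003  -0.0156  0.204 ]
eye_slot 0.75 [0.533, 0.4914] [ 0.5816 -0.0157  0.16  ] [0.0029 0.0014 0.16  ]
isolator 0.77 [0.5256, 0.4031] [ 0.5768 -0.012   0.    ] [-0.0026  0.0041  0.    ]Traceback (most recent call last):
  File "<stdin>", line 5, in <module>
ValueError: it knows: bracket, brush, disc_brown, disc_red, eye_slot, grip, hook, isolator, lip, spanner, stand, tab, tray
```

Call:
{"fn": "carry_out", "kwargs": {"claw": [6, 6, 6, 6, 0, 0, 0, 0, 0, 0, 0], "delta_pos": [[0, 0, 3], [0, -0.2, 3], [0, 0, 2.5], [0, 0, 0], [0, 0, 0], [0, 0, 0], [0, 0, 0], [0, 0, 0], [0, 0, 0], [0, -0.5, 0], [0, -1, 0]], "angular": [[0, 0, 0], [0, 0, 0], [0, 0, 0], [0, 0, 0], [0, 0, 0], [0, 0, 0], [0, 0, 0], [0, 0, 0], [0, 0, 0], [0, 0, 0], [0, 0, 0]], "force": 20}}

```text
clock: 4.45
position: [0.5731, -0.0441, 0.1839]
ee_rot: [0.309, 3.126, 0.003]
force: [0.5, 4.4, 2.1]
width: 0.093
gripper_force: 2.1
```

Call:
{"fn": "carry_out", "kwargs": {"claw": [0, 0, 0, 0, 0, 0, 0, 0, 0], "delta_pos": [[0, -1, 0], [0, -1, 0], [0, -1, 0], [0, -1, 0], [0, -1, 0], [0, -0.5, 0], [0, -0.3, 0], [0, -0.2, 0], [0, 0, 0]], "angular": [[0, 0, 0], [0, 0, 0], [0, 0, 0], [0, 0, 0], [0, 0, 0], [0, 0, 0], [0, 0, 0], [0, 0, 0], [0, 0, 0]]}}

```text
clock: 5.35
position: [0.5614, -0.1003, 0.1839]
ee_rot: [-0.307, -3.126, -0.008]
force: [-1.2, 16.2, 7.3]
width: 0.084
gripper_force: 20.0
```

Call:
{"fn": "carry_out", "kwargs": {"claw": [0, 3, 3, 3, 3, 3, 3, 3], "delta_pos": [[0, 0.1, 0], [0, 0, 0], [0, 0, 0], [0, 0, 0], [0, 0, -3], [-2, 2, -4], [-2, 3, -3], [0, 0, 0]], "angular": [[0, 0, 0], [0, 0, 0], [0, 0, 0], [0, 0, 0], [0, 0, 0], [0, 0, 0], [0, 0, 0], [0, 0, 0]]}}

```text
clock: 6.15
position: [0.6149, -0.0587, 0.2877]
ee_rot: [0.304, 3.119, 0.003]
force: [0.4, -0.2, -1.2]
width: 0.327
gripper_force: 0.0
```

```bash
python3 - <<'E'
from h import *
np.set_printoptions(precision=4,suppress=True)
W=arm.get_image("wrist");T=arm.get_image("top");A=arm.get_image("scene")
for n,z in [("tab",.204),("eye_slot",.16),("isolator",0)]:
    rs=[]
    for im,r in [(W,wray),(T,ray),(A,ray)]:
        l=arm.place_of(n,im)
        if l:
            o,d=r(im,l[0]["centre"]);rs.append((o,d));print(n,l[0]["conf"],iso(o+d*(z-o[2])/d[2]))
    if len(rs)>1:
        p,e=tri(rs);print(n,p,iso(p),np.array(e))
np.savez("im1.npz",W=W["frame"],WT=W["T"],WK=W["mtx"],T=T["frame"],TT=T["T"],TK=T["mtx"])
print(W["T"])
f=W["frame"].copy()
for x in (-.015,0,.015):
  for q in [(x,.021,.16),(x,-.021,.16)]:
    c=tuple(int(v) for v in wproj(W,wld(q)));print(q,c); f[c[1],c[0]]=(0,255,255)
c=[int(v) for v in wproj(W,wld((0,0,.16)))];x0=max(0,c[0]-100);y0=max(0,c[1]-75)
cv2.imwrite("pics/w2.png",cv2.resize(f[y0:y0+150,x0:x0+200,::-1],None,fx=4,fy=4,interpolation=cv2.INTER_NEAREST));print(x0,y0)
cv2.imwrite("pics/t2.png",cv2.resize(T["frame"][120:220,240:330,::-1],None,fx=6,fy=6,interpolation=cv2.INTER_CUBIC))
E
```

```text
tab 0.79 [-0.0017 -0.0846  0.204 ]
tab 0.68 [ 0.1595 -0.0538  0.204 ]
tab [ 0.6023 -0.086   0.0805] [ 0.037  -0.0634  0.0805] [0.0517 0.0517]
eye_slot 0.97 [0.0035 0.0022 0.16  ]
eye_slot 0.58 [ 0.0016 -0.0026  0.16  ]
eye_slot 0.71 [0.0092 0.0026 0.16  ]
eye_slot [ 0.5824 -0.0158  0.1554] [0.0037 0.0014 0.1554] [0.0015 0.0044 0.0029]
isolator 0.73 [-0.0052  0.0039  0.    ]
isolator 0.65 [-0.0009 -0.0063  0.    ]
isolator 0.96 [0.0124 0.0016 0.    ]
isolator [ 0.5781 -0.015  -0.0141] [-0.0007  0.0014 -0.0141] [0.0052 0.0081 0.0047]
[[ 0.1933  0.9409  0.2779  0.5411]
 [ 0.9811 -0.186  -0.0527 -0.0451]
 [ 0.0021  0.2829 -0.9592  0.4455]
 [ 0.      0.      0.      1.    ]]
(-0.015, 0.021, 0.16) (314, 121)
(-0.015, -0.021, 0.16) (271, 120)
(0, 0.021, 0.16) (314, 136)
(0, -0.021, 0.16) (271, 135)
(0.015, 0.021, 0.16) (313, 151)
(0.015, -0.021, 0.16) (271, 151)
192 61
```

View pics/w2.png

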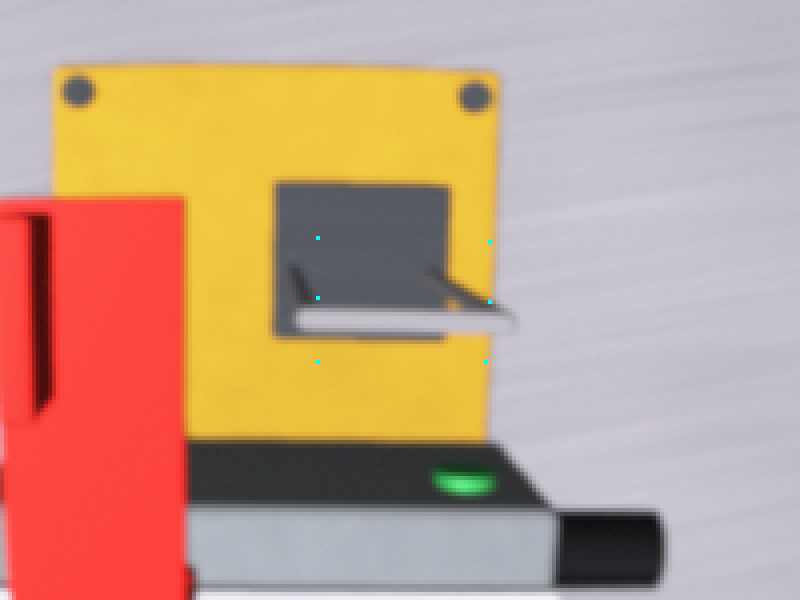

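Call:
{"fn": "carry_out", "kwargs": {"claw": [5, 5, 5, 5, 5, 5, 5, 5, 5], "delta_pos": [[0.8, -4.42, 0], [0.8, -4.42, 0], [0.8, -4.42, 0], [0.8, -4.42, 0], [0.8, -4.42, 0], [0.8, -4.42, 0], [0, 0, 4], [0, 0, 1], [0, 0, 0]], "angular": [[0, 0, 0], [0, 0, 0], [0, 0, 0], [0, 0, 0], [0, 0, 0], [0, 0, 0], [0, 0, 0.02], [0, 0, 0], [0, 0, 0]]}}

```text
clock: 7.65
position: [0.5103, -0.3107, 0.232]
ee_rot: [-0.34, -3.119, -0.003]
force: [-0.2, -0.1, 1.4]
width: 0.543
gripper_force: 0.0
```

```bash
python3 - <<'E'
from h import *
np.set_printoptions(precision=4,suppress=True)
W=arm.get_image("wrist");T=arm.get_image("top");A=arm.get_image("scene")
print(arm.observe()["position"])
for n,z in [("grip",.082),("stand",0.),("hook",.01),("lip",.014)]:
    rs=[]
    for im,r in [(W,wray),(T,ray),(A,ray)]:
        l=arm.place_of(n,im)
        if l:
            o,d=r(im,l[0]["centre"]);rs.append((o,d));print(n,l[0]["conf"],l[0]["centre"],o+d*(z-o[2])/d[2])
    if len(rs)>1:
        p,e=tri(rs);print(n,p,np.array(e))
np.savez("w3.npz",F=W["frame"],T=W["T"],K=W["mtx"])
f=W["frame"]
l=arm.look_for("grip",W);c=(np.array(l[0]["centre"])*[512,384]).astype(int) if l else np.array([256,192]);print(c)
x0=max(0,c[0]-100);y0=max(0,c[1]-75);print(x0,y0)
cv2.imwrite("pics/w3.png",cv2.resize(f[y0:y0+150,x0:x0+200,::-1],None,fx=4,fy=4,interpolation=cv2.INTER_NEAREST))
E
```

```text
[ 0.5121 -0.3116  0.2349]
grip 0.64 [0.5021, 0.4685] [ 0.5143 -0.3119  0.082 ]
grip 0.52 [0.7426, 0.5195] [ 0.5154 -0.3129  0.082 ]
grip 0.72 [0.3092, 0.6138] [ 0.5084 -0.3022  0.082 ]
grip [ 0.5141 -0.3083  0.0904] [0.0037 0.0022 0.0053]
stand 0.8 [0.4996, 0.4281] [ 0.5131 -0.3133  0.    ]
stand 0.6 [0.7266, 0.5375] [ 0.5011 -0.3122  0.    ]
stand 0.92 [0.3154, 0.6505] [ 0.4973 -0.3031  0.    ]
stand [ 0.5061 -0.3086  0.0138] [0.0059 0.0057 0.0044]
hook 0.96 [0.5045, 0.4271] [ 0.5114 -0.3096  0.01  ]
hook 0.54 [0.7209, 0.5354] [ 0.5029 -0.3013  0.01  ]
hook 0.49 [0.3182, 0.6549] [ 0.5134 -0.3026  0.01  ]
hook [ 0.5081 -0.3049  0.0043] [0.0065 0.0053 0.003 ]
lip 0.62 [0.7188, 0.5177] [ 0.5221 -0.2977  0.014 ]
lip 0.64 [0.3197, 0.6638] [ 0.5296 -0.3055  0.014 ]
lip [ 0.5221 -0.3025  0.0026] [0.002 0.002]
[257 164]
157 89
```

View pics/w3.png

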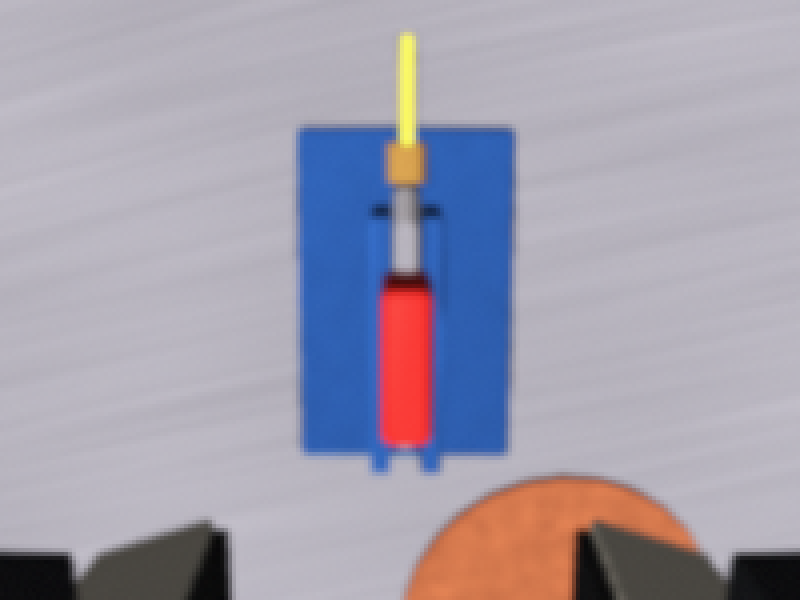

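```bash
python3 - <<'E'
from h import *
np.set_printoptions(precision=4,suppress=True)
d=np.load("w3.npz");W=dict(T=d["T"],mtx=d["K"]);print(W["T"][:3,3])
for z in (.076,.082,.088):
  P=[]
  for u in [(258.6,161.3),(258.6,199.9),(252.2,175),(265.1,175)]:
    o,r=wray(W,np.array(u)/[512,384]);P.append(o+r*(z-o[2])/r[2])
  P=np.array(P);print(z,P[:,:2].tolist(),np.linalg.norm(P[1]-P[0]),np.linalg.norm(P[2]-P[3]),P[:2].mean(0))
s=arm.observe();print(s["position"],R.from_rotvec(s["ee_rot"]).as_matrix())
E
```

```text
[ 0.4387 -0.2957  0.3907]
0.076 [[0.49594676122754233, -0.3062066239870528], [0.5384767038367564, -0.31552465151181136], [0.5092300508554579, -0.31623682615867504], [0.5122497638180601, -0.3025499054584011]] 0.04353873741043945 0.014016078789450883 [ 0.5172 -0.3109  0.076 ]
0.082 [[0.49485518311957577, -0.3060066212497442], [0.5365741792715846, -0.31514697579998746], [0.5078851915060195, -0.3158455709432978], [0.5108473256105617, -0.30241962778428044]] 0.04270855559762561 0.013748824973882552 [ 0.5157 -0.3106  0.082 ]
0.088 [[0.49376360501160915, -0.3058066185124356], [0.5346716547064129, -0.3147693000881636], [0.506540332156581, -0.3154543157279206], [0.5094448874030632, -0.3022893501101598]] 0.04187837378481195 0.013481571158314278 [ 0.5142 -0.3103  0.088 ]
[ 0.5108 -0.3125  0.2337] [[-0.9761  0.2172 -0.0001]
 [ 0.2172  0.9761  0.    ]
 [ 0.0001  0.     -1.    ]]
```

Call:
{"fn": "carry_out", "kwargs": {"claw": [5, 5, 5, 5, 5, 5, 0, 0, 0, 0, 0, 0, 0], "delta_pos": [[-0.5, 0.2, 4], [0, 0, 4], [0, 0, 4], [0, 0, 3.5], [0, 0, 2.4], [0, 0, 0], [0, 0, 0], [0, 0, 0], [0, 0, 0], [0, 0, 0], [0, 0, 0], [0, 0, 0], [0, 0, 0]], "angular": [[0, 0, 0], [0, 0, 0], [0, 0, 0], [0, 0, 0], [0, 0, 0], [0, 0, 0], [0, 0, 0], [0, 0, 0], [0, 0, 0], [0, 0, 0], [0, 0, 0], [0, 0, 0], [0, 0, 0]], "force": 45}}

```text
clock: 9.75
position: [0.5166, -0.3116, 0.0554]
ee_rot: [0.343, 3.122, 0.0]
force: [-1.5, 1.9, 5.3]
width: 0.149
gripper_force: 44.9
```

Call:
{"fn": "carry_out", "kwargs": {"claw": [0, 0, 0, 0, 0, 0, 0, 0, 0, 0, 0, 0, 0, 0, 0, 0, 0, 0], "delta_pos": [[0, 0, -1], [0, 0, -2], [0, 0, -4], [0, 0, -4], [0, 0, -4], [0, 0, -4], [0, 0, -4], [0, 0, -2], [0, 3, 0], [0, 4.2, 0], [0, 4.2, 0], [0, 4.2, 0], [0, 4.2, 0], [0, 4.2, 0], [0, 4.2, 0], [0, 2, 0], [0, 0, 0], [0, 0, 0]], "angular": [[0, 0, 0], [0, 0, 0], [0, 0, 0], [0, 0, 0], [0, 0, 0], [0, 0, 0], [0, 0, 0], [0, 0, 0], [0, 0, 0], [0, 0, 0], [0, 0, 0], [0, 0, 0], [0, 0, 0], [0, 0, 0], [0, 0, 0], [0, 0, -0.02], [0, 0, 0], [0, 0, 0]]}}

```text
clock: 11.55
position: [0.5814, -0.0175, 0.3048]
ee_rot: [-0.312, -3.126, 0.002]
force: [-0.3, 0.1, -1.8]
width: 0.149
gripper_force: 44.9
```

```bash
python3 - <<'E'
from h import *
np.set_printoptions(precision=4,suppress=True)
W=arm.get_image("wrist");A=arm.get_image("scene")
s=arm.observe();print(s["position"],s["force"],s["ee_rot"],iso(s["position"]))
for n,z in [("grip",.326),("lip",.26),("eye_slot",.16)]:
    for im,r in [(W,wray),(A,ray)]:
        l=arm.place_of(n,im)
        if l:
            o,d=r(im,l[0]["centre"]);p=o+d*(z-o[2])/d[2];print(n,l[0]["conf"],l[0]["centre"],p,iso(p))
b=[int(v) for v in proj(A,[.58,-.02,.22])];print(b)
w=W["frame"];x=A["frame"][b[1]-75:b[1]+75,b[0]-80:b[0]+80]
x=cv2.resize(x,None,fx=2.56,fy=2.56,interpolation=cv2.INTER_CUBIC)
cv2.imwrite("pics/c4.png",np.hstack([cv2.resize(w[40:340,100:412],(400,384)),x[:384,:400]])[...,::-1])
E
```

```text
[ 0.5814 -0.0188  0.3049] [ 0.3798 -0.6478 -1.4437] [-0.3159 -3.1256  0.0015] [ 0.0033 -0.0017  0.3049]
grip 0.67 [0.4994, 0.6677] [ 0.5834 -0.0192  0.326 ] [ 0.0053 -0.0017  0.326 ]
grip 0.69 [0.5041, 0.3901] [ 0.571 -0.002  0.326] [-0.0102  0.0127  0.326 ]
lip 0.48 [0.5027, 0.4516] [ 0.5882 -0.0135  0.26  ] [0.0089 0.0049 0.26  ]
eye_slot 0.67 [0.5123, 0.4544] [ 0.5799 -0.0124  0.16  ] [0.0005 0.0043 0.16  ]
eye_slot 0.56 [0.5029, 0.5143] [ 0.5849 -0.0095  0.16  ] [0.0049 0.0081 0.16  ]
[253, 182]
```

View pics/c4.png

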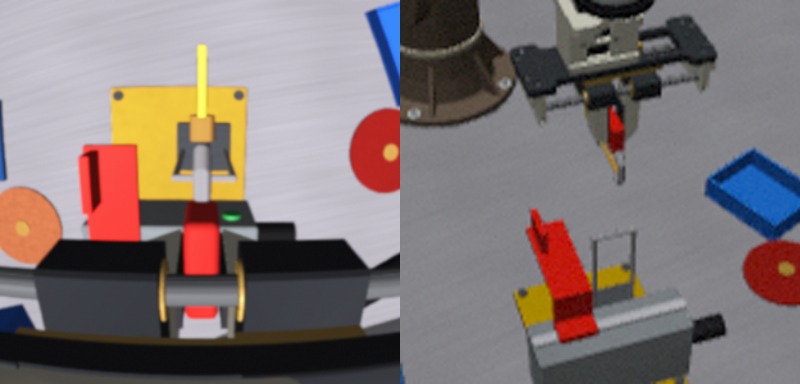

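Call:
{"fn": "carry_out", "kwargs": {"claw": [0, 0, 0, 0, 0, 0, 0], "delta_pos": [[0, 0.2, 3], [0, 0, 3], [0, 0, 2], [0, 0, 1], [0, 0, 0.2], [0, 0, 0], [0, 0, 0]], "angular": [[0, 0, 0], [0, 0, 0], [0, 0, 0], [0, 0, 0], [0, 0, 0], [0, 0, 0], [0, 0, 0]]}}

```text
clock: 12.65
position: [0.5829, -0.015, 0.2139]
ee_rot: [0.312, 3.124, 0.001]
force: [0.6, 0.4, -1.6]
width: 0.148
gripper_force: 44.9
```

Call:
{"fn": "carry_out", "kwargs": {"claw": [0, 0, 0, 0], "delta_pos": [[0, 0, 0.3], [0, 0, 0.3], [0, 0, 0.2], [0, 0, 0]], "angular": [[0, 0, 0], [0, 0, 0], [0, 0, 0], [0, 0, 0]]}}

```text
clock: 13.05
position: [0.5819, -0.0148, 0.2044]
ee_rot: [-0.312, -3.126, 0.0]
force: [-1.1, 0.0, -1.5]
width: 0.147
gripper_force: 44.9
```

Go on in small steps, watching the force.

Call:
{"fn": "carry_out", "kwargs": {"claw": [0, 0, 0, 0], "delta_pos": [[0, 0, 0.2], [0, 0, 0.2], [0, 0, 0.1], [0, 0, 0]], "angular": [[0, 0, 0], [0, 0, 0], [0, 0, 0], [0, 0, 0]]}}

```text
clock: 13.45
position: [0.5822, -0.0148, 0.1997]
ee_rot: [0.312, 3.126, 0.0]
force: [-0.6, -0.7, -0.3]
width: 0.149
gripper_force: 44.9
```

Call:
{"fn": "carry_out", "kwargs": {"claw": [0, 0, 0], "delta_pos": [[0, 0, 0.2], [0, 0, 0.1], [0, 0, 0]], "angular": [[0, 0, 0], [0, 0, 0], [0, 0, 0]]}}

```text
clock: 13.75
position: [0.5822, -0.0148, 0.1967]
ee_rot: [0.312, 3.126, 0.0]
force: [-0.4, 0.5, 0.5]
width: 0.152
gripper_force: 44.9
```

Call:
{"fn": "carry_out", "kwargs": {"claw": [0, 0, 0], "delta_pos": [[0, 0, 0.2], [0, 0, 0.1], [0, 0, 0]], "angular": [[0, 0, 0], [0, 0, 0], [0, 0, 0]]}}

```text
clock: 14.05
position: [0.5823, -0.0148, 0.1937]
ee_rot: [0.312, 3.126, 0.0]
force: [0.8, 0.7, -0.4]
width: 0.15
gripper_force: 44.9
```

Call:
{"fn": "carry_out", "kwargs": {"claw": [0, 0, 0], "delta_pos": [[0, 0, 0.2], [0, 0, 0.2], [0, 0, 0]], "angular": [[0, 0, 0], [0, 0, 0], [0, 0, 0]]}}

```text
clock: 14.35
position: [0.5821, -0.0149, 0.1895]
ee_rot: [-0.312, -3.126, 0.0]
force: [0.6, -0.3, 0.9]
width: 0.152
gripper_force: 44.9
```

Call:
{"fn": "carry_out", "kwargs": {"claw": [0, 0, 0], "delta_pos": [[0, 0, 0.2], [0, 0, 0.1], [0, 0, 0]], "angular": [[0, 0, 0], [0, 0, 0], [0, 0, 0]]}}

```text
clock: 14.65
position: [0.582, -0.0148, 0.1866]
ee_rot: [-0.312, -3.126, -0.0]
force: [-0.1, 0.3, 0.6]
width: 0.149
gripper_force: 44.9
```

Call:
{"fn": "carry_out", "kwargs": {"claw": [0, 0, 0, 0, 0], "delta_pos": [[0.2, 0, 0], [0.2, 0, 0], [0.2, 0, 0], [0.2, 0, 0], [0, 0, 0]], "angular": [[0, 0, 0], [0, 0, 0], [0, 0, 0], [0, 0, 0], [0, 0, 0]]}}

```text
clock: 15.15
position: [0.5734, -0.0131, 0.1865]
ee_rot: [-0.312, -3.125, -0.0]
force: [-1.3, 0.1, 0.4]
width: 0.154
gripper_force: 44.9
```

Call:
{"fn": "carry_out", "kwargs": {"claw": [0, 0, 0, 0, 0], "delta_pos": [[0.2, 0, 0], [0.2, 0, 0], [0.2, 0, 0], [0.1, 0, 0], [0, 0, 0]], "angular": [[0, 0, 0], [0, 0, 0], [0, 0, 0], [0, 0, 0], [0, 0, 0]]}}

```text
clock: 15.65
position: [0.5667, -0.0118, 0.1865]
ee_rot: [-0.312, -3.125, -0.0]
force: [-1.1, 0.8, -0.8]
width: 0.147
gripper_force: 44.9
```

Call:
{"fn": "carry_out", "kwargs": {"claw": [0, 0, 0, 0], "delta_pos": [[0.1, 0, 0], [0.1, 0, 0], [0.1, 0, 0], [0, 0, 0]], "angular": [[0, 0, 0], [0, 0, 0], [0, 0, 0], [0, 0, 0]]}}

```text
clock: 16.05
position: [0.5643, -0.0113, 0.1866]
ee_rot: [-0.312, -3.126, 0.0]
force: [-0.7, -0.1, -2.1]
width: 0.144
gripper_force: 44.9
```

Call:
{"fn": "carry_out", "kwargs": {"claw": [0, 0, 0, 0], "delta_pos": [[0.1, 0, 0], [0.1, 0, 0], [0, 0, 0], [0, 0, 0]], "angular": [[0, 0, 0], [0, 0, 0], [0, 0, 0], [0, 0, 0]]}}

```text
clock: 16.45
position: [0.5625, -0.0109, 0.1867]
ee_rot: [0.312, 3.126, 0.0]
force: [0.1, 0.0, -1.4]
width: 0.148
gripper_force: 44.9
```

Call:
{"fn": "carry_out", "kwargs": {"claw": [0, 0, 0, 0], "delta_pos": [[0.1, 0, 0], [0.1, 0, 0], [0, 0, 0], [0, 0, 0]], "angular": [[0, 0, 0], [0, 0, 0], [0, 0, 0], [0, 0, 0]]}}

```text
clock: 16.85
position: [0.5608, -0.0106, 0.1868]
ee_rot: [0.312, 3.125, 0.0]
force: [1.4, -0.5, -2.9]
width: 0.15
gripper_force: 44.9
```

Call:
{"fn": "carry_out", "kwargs": {"claw": [0, 0, 0, 0], "delta_pos": [[0.1, 0, 0], [0, 0, 0], [0, 0, 0], [0, 0, 0]], "angular": [[0, 0, 0], [0, 0, 0], [0, 0, 0], [0, 0, 0]]}}

```text
clock: 17.25
position: [0.5605, -0.0105, 0.187]
ee_rot: [0.312, 3.124, -0.0]
force: [4.5, -0.7, -5.0]
width: 0.15
gripper_force: 44.9
```

Call:
{"fn": "carry_out", "kwargs": {"claw": [0, 0, 0, 0], "delta_pos": [[-0.2, 0, 0], [0, 0, 0.3], [0, 0, 0.3], [0, 0, 0]], "angular": [[0, 0, 0], [0, 0, 0], [0, 0, 0], [0, 0, 0]]}}

```text
clock: 17.65
position: [0.561, -0.0107, 0.18]
ee_rot: [-0.312, -3.125, 0.0]
force: [0.7, 0.5, -2.5]
width: 0.148
gripper_force: 44.9
```

```bash
python3 - <<'E'
from h import *
A=arm.get_image("scene");s=arm.observe();print(s["position"],s["force"])
b=[int(v) for v in proj(A,[.57,-.02,.17])]
cv2.imwrite("pics/c5.png",cv2.resize(A["frame"][b[1]-40:b[1]+40,b[0]-50:b[0]+50,::-1],None,fx=7,fy=7,interpolation=cv2.INTER_CUBIC))
E
```

```text
[ 0.56113374 -0.01070427  0.18032185] [ 0.52536295 -0.39502146 -2.04411808]
```

View pics/c5.png

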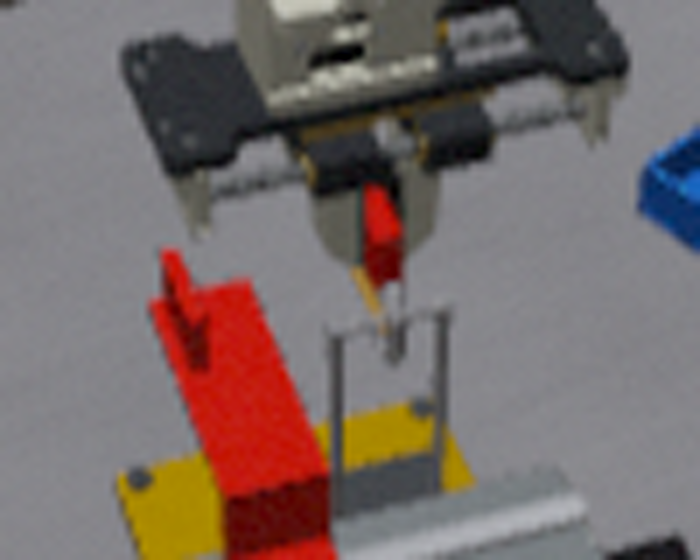

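Call:
{"fn": "carry_out", "kwargs": {"claw": [0, 0, 0, 0, 0, 0], "delta_pos": [[-0.5, 0, 0], [-0.6, 0, 0], [-0.6, 0, 0], [-0.4, 0, 0], [0, 0, 0], [0, 0, 0]], "angular": [[0, 0, 0], [0, 0, 0], [0, 0, 0], [0, 0, 0], [0, 0, 0], [0, 0, 0]]}}

```text
clock: 18.3
position: [0.582, -0.0149, 0.1806]
ee_rot: [-0.312, -3.126, 0.0]
force: [0.4, 0.6, -2.8]
width: 0.152
gripper_force: 44.9
```

Call:
{"fn": "carry_out", "kwargs": {"claw": [0, 0, 0, 0, 0, 0], "delta_pos": [[0, 0, -0.3], [0, 0, -0.3], [0, 0, -0.2], [0, 0, -0.1], [0, 0, 0], [0, 0, 0]], "angular": [[0, 0, 0], [0, 0, 0], [0, 0, 0], [0, 0, 0], [0, 0, 0], [0, 0, 0]]}}

```text
clock: 18.9
position: [0.582, -0.0148, 0.1894]
ee_rot: [-0.312, -3.126, 0.0]
force: [1.7, 0.8, -6.6]
width: 0.152
gripper_force: 44.9
```

Call:
{"fn": "carry_out", "kwargs": {"claw": [0, 0, 0, 0, 0], "delta_pos": [[0, 0, 0.5], [0, 0, 0.5], [0, 0, 0.3], [0, 0, 0], [0, 0, 0]], "angular": [[0, 0, 0], [0, 0, 0], [0, 0, 0], [0, 0, 0], [0, 0, 0]]}}

```text
clock: 19.4
position: [0.5821, -0.0149, 0.1767]
ee_rot: [-0.312, -3.126, -0.0]
force: [-0.1, 0.2, -2.0]
width: 0.147
gripper_force: 44.9
```

Call:
{"fn": "carry_out", "kwargs": {"claw": [0, 0, 0, 0], "delta_pos": [[0, 0, 0.1], [0, 0, 0.1], [0, 0, 0], [0, 0, 0]], "angular": [[0, 0, 0], [0, 0, 0], [0, 0, 0], [0, 0, 0]]}}

```text
clock: 19.8
position: [0.5821, -0.0148, 0.1748]
ee_rot: [0.312, 3.126, 0.0]
force: [0.1, 0.2, -1.9]
width: 0.15
gripper_force: 44.9
```

Call:
{"fn": "carry_out", "kwargs": {"claw": [0, 0, 0], "delta_pos": [[0, 0, 0.1], [0, 0, 0], [0, 0, 0]], "angular": [[0, 0, 0], [0, 0, 0], [0, 0, 0]]}}

```text
clock: 20.1
position: [0.5821, -0.0148, 0.1737]
ee_rot: [-0.312, -3.126, -0.0]
force: [-0.2, -0.7, -1.1]
width: 0.149
gripper_force: 44.9
```

Call:
{"fn": "carry_out", "kwargs": {"claw": [0, 0, 1.8, 2.2, 2.6, 3, 3, 3, 3], "delta_pos": [[0, 0, 0.05], [0, 0, 0], [0, 0, 0], [0, 0, 0], [0, 0, 0], [0, 0, 0], [0, 0, 0], [0, 0, 0], [0, 0, 0]], "angular": [[0, 0, 0], [0, 0, 0], [0, 0, 0], [0, 0, 0], [0, 0, 0], [0, 0, 0], [0, 0, 0], [0, 0, 0], [0, 0, 0]]}}

```text
clock: 21.0
position: [0.5821, -0.0149, 0.1732]
ee_rot: [0.312, 3.126, 0.0]
force: [-0.0, 0.5, -0.7]
width: 0.326
gripper_force: 0.0
```

Call:
{"fn": "carry_out", "kwargs": {"claw": [3, 3, 3, 3, 3, 3, 3, 3, 3, 3, 3, 3, 3, 3, 3, 3, 3, 3, 3, 3], "delta_pos": [[0, 0, -0.5], [0, 0, -1], [0, 0, -2], [0, 0, -3], [0, 0, -4], [0, 0, -4], [0, 0, 0], [0, 0, 0], [0, 0, 0], [0, 0, 0], [0, 0, 0], [0, 0, 0], [0, 0, 0], [0, 0, 0], [0, 0, 0], [0, 0, 0], [0, 0, 0], [0, 0, 0], [0, 0, 0], [0, 0, 0]], "angular": [[0, 0, 0], [0, 0, 0], [0, 0, 0], [0, 0, 0], [0, 0, 0], [0, 0, 0], [0, 0, 0], [0, 0, 0], [0, 0, 0], [0, 0, 0], [0, 0, 0], [0, 0, 0], [0, 0, 0], [0, 0, 0], [0, 0, 0], [0, 0, 0], [0, 0, 0], [0, 0, 0], [0, 0, 0], [0, 0, 0]]}}

```text
clock: 23.0
position: [0.5821, -0.0149, 0.3183]
ee_rot: [0.312, 3.126, 0.0]
force: [-0.0, -0.2, 0.6]
width: 0.328
gripper_force: 0.0
```

```bash
python3 - <<'E'
from h import *
A=arm.get_image("scene");W=arm.get_image("wrist");s=arm.observe();print(s["clock"],s["position"],s["force"],s["width"])
b=[int(v) for v in proj(A,[.57,-.02,.17])]
x=cv2.resize(A["frame"][b[1]-40:b[1]+40,b[0]-50:b[0]+50],(480,384),interpolation=cv2.INTER_CUBIC)
w=cv2.resize(W["frame"][60:260,170:340],(320,384))
cv2.imwrite("pics/c6.png",np.hstack([x,w])[...,::-1])
E
```

```text
23.1 [ 0.58212703 -0.01486677  0.31825787] [ 0.81485626  0.07324885 -1.07606277] 0.32419278358856307
```

View pics/c6.png

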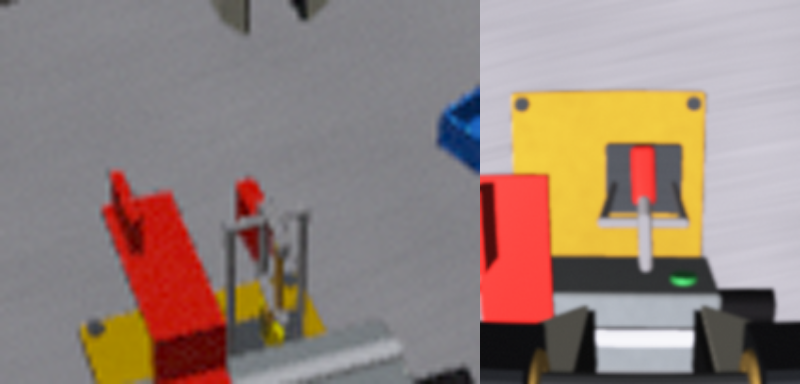

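Call:
{"fn": "carry_out", "kwargs": {"claw": [3, 3, 3, 3, 3, 3, 3, 3, 3, 3, 3, 3, 3, 3, 3, 3, 3, 3, 3, 3], "delta_pos": [[0, 0, 0], [0, 0, 0], [0, 0, 0], [0, 0, 0], [0, 0, 0], [0, 0, 0], [0, 0, 0], [0, 0, 0], [0, 0, 0], [0, 0, 0], [0, 0, 0], [0, 0, 0], [0, 0, 0], [0, 0, 0], [0, 0, 0], [0, 0, 0], [0, 0, 0], [0, 0, 0], [0, 0, 0], [0, 0, 0]], "angular": [[0, 0, 0], [0, 0, 0], [0, 0, 0], [0, 0, 0], [0, 0, 0], [0, 0, 0], [0, 0, 0], [0, 0, 0], [0, 0, 0], [0, 0, 0], [0, 0, 0], [0, 0, 0], [0, 0, 0], [0, 0, 0], [0, 0, 0], [0, 0, 0], [0, 0, 0], [0, 0, 0], [0, 0, 0], [0, 0, 0]]}}

```text
clock: 25.1
position: [0.5821, -0.0149, 0.3182]
ee_rot: [0.312, 3.126, 0.0]
force: [-0.4, -0.4, 0.1]
width: 0.328
gripper_force: 0.0
```

```bash
python3 - <<'E'
from h import *
F=[]
for i in range(12):
    F.append(arm.get_image("wrist")["frame"][60:230,170:340].astype(int))
print([int((abs(F[i]-F[0]).max(2)>40).sum()) for i in range(12)])
W=F[-1].astype(np.uint8);A=arm.get_image("scene");b=[int(v) for v in proj(A,[.57,-.02,.15])]
x=cv2.resize(A["frame"][b[1]-25:b[1]+25,b[0]-25:b[0]+25],(400,400),interpolation=cv2.INTER_CUBIC)
cv2.imwrite("pics/c7.png",np.hstack([x,cv2.resize(W,(400,400))])[...,::-1])
E
```

```text
[0, 0, 0, 0, 0, 0, 0, 0, 0, 0, 0, 0]
```

View pics/c7.png

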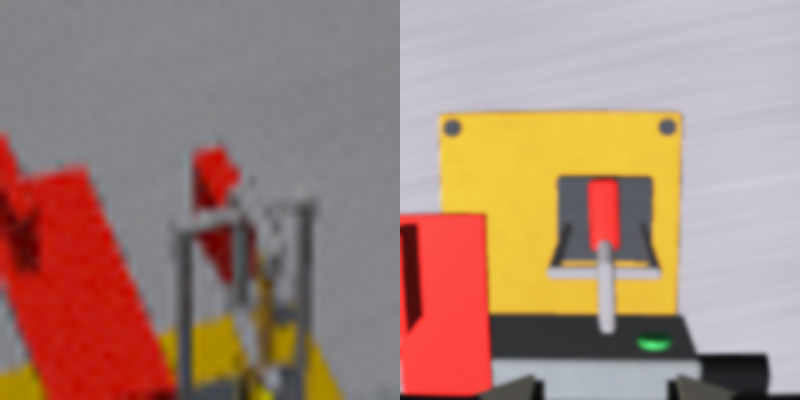

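```bash
python3 -c "
from cell import arm
print(arm.sign_off())"
```

```text
the job is handed in; nothing more can be done
None
```

The cover is slid off to its end stop, and the hook hangs still on the eye's bar with nothing touching it. A lift test before release met the shut gate, and I handed the job in at about 26 s (no verdict was returned).

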